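# Unscrew the filler cap of the blaster's abrasive tank and park it in the tray

### The job

Open the blue abrasive tank for refilling: gently unscrew its orange filler cap, turn after turn counter-clockwise, letting it climb freely without forcing the thread, and keep hold of it as it comes free. Then set the cap down softly, right way up, inside the white tray and let go; the cap must not fall or touch the worktop, and the other things stay where they are.

Things in the scene. Friction and masses are not known exactly. Their poses are not given: they have to be found in the camera images.
- tank: Abrasive tank of a fine blaster, bolted down: blue canister 84 mm in diameter on a round dark foot 100 mm in diameter, small brass outlet low on its -x side. Origin: centre of its underside, on the neck's axis; z up. The shoulder is flat at z = 95 mm (slopes down outside 29 mm radius). A brass vent pin on a spring in the neck pushes the cap up with about 4 N when closed, 2 N as it frees.
- neck_top (a point): Centre of the steel neck's top, 117 mm above the tank's underside; z is the thread's axis. With the cap off, the vent pin stands 14 mm above it. Right-hand thread: off is counter-clockwise from above, in more than one and less than two turns; the cap stays where it is left. How fast it climbs must be felt: the thread pushes up on a hand that climbs too slowly, down on one too fast.
- cap: Orange ribbed screw cap, about 60 g, 48 mm in diameter, 27 mm tall, black disc on top, hollow below, about 1 mm loose sideways on the neck. Origin: centre of its lower rim, z towards the closed top. At the start it is screwed down, its rim 1 to 2 mm above the tank's shoulder. Once the thread has let go it lifts straight off, and is clear of neck and pin with its rim 40 mm above where it started.
- tray: White plastic tray, loose, 0.5 kg, 180 x 202 mm (x, y) outside, inside 169 x 184 mm. Walls 36 mm high at +x and +-y, 52 mm at the -x side. Origin: centre of its underside.
- tray_floor (a point): Centre of the tray's inner floor, 3 mm above the tray's underside.
- die_model: Bystander: yellow and white plaster tooth model, 56 x 66 x 49 mm. Origin: centre of the underside.
- blue_lid_jar: Bystander: white powder jar with dark blue lid, 50 mm in diameter, 58 mm tall (its lid is not the one to open). Origin: centre of the underside.
- wheel_box: Bystander: small box of polishing wheels with clear lid, 36 x 50 x 16 mm. Origin: centre of the underside.
- wax_tin: Bystander: round grey wax tin, 64 mm in diameter, 22 mm tall. Origin: centre of the underside.
Not all that is in view belongs to the job. Of the things shaped like the cap, the orange one is meant.

How it is judged:
On the way, in this order (a step that is already met when the one before it is completed fails the run):
1. the cap has been unscrewed part of the way: it has risen about 5 mm, level and still round the neck (z of cap in the frame of tank between 0.102 and 0.112 m and horizontal distance between cap and tank below 0.003 m and angle between cap's own z axis and vertical below 0.1 rad), for 0.1 s.
2. the cap is off the neck, at least 8 mm clear of it, held in the fingers (z of cap in the frame of tank above 0.125 m and contact force between the fingers and cap above 1 N), for 0.1 s.
At the end, for the whole second after the job is handed in: The cap stands at rest, right way up (within 0.1 rad), with its rim on the floor of the tray (within 5 mm) and clear inside the walls; the tray stands level and within 50 mm of where it was (z of cap in the frame of tray_floor between -0.003 and 0.005 m and x of cap in the frame of tray_floor between -0.062 and 0.062 m and y of cap in the frame of tray_floor between -0.072 and 0.072 m and angle between cap's own z axis and vertical below 0.1 rad and linear speed of cap below 0.02 m/s and angle between tray's own z axis and vertical below 0.05 rad and distance of tray from where it was at the start of the episode below 0.05 m); the robot touches nothing.
It fails at once if the thread is forced: more than 22 N between cap and tank (the spring included) (contact force between cap and tank above 22 N).
It fails at once if the tank is struck or pressed with more than 20 N (contact force between any of the fingers, the arm and tank above 20 N).
It fails at once if the cap falls or flies (faster than 0.5 m/s while not held) or comes down outside the tray ((linear speed of cap above 0.5 m/s and contact force between the fingers and cap below 0.05 N) or (height (world z) of cap below 0.03 m and (x of cap in the frame of tray_floor above 0.09 m or x of cap in the frame of tray_floor below -0.09 m or y of cap in the frame of tray_floor above 0.1 m or y of cap in the frame of tray_floor below -0.1 m))).
It fails at once if the cap is put down hard: more than 35 N on the tray (contact force between cap and tray above 35 N).
It fails at once if a bystander is moved by more than 20 mm (distance of any of die_model, blue_lid_jar, wheel_box, wax_tin from where it was at the start of the episode above 0.02 m).
It also fails if it takes over 72 s, if anything falls off the work surface, if the arm or the gripper's body presses on something with over 40 N, if the wrist force passes 120 N, or if a joint passes its speed limit or range.

### The arm

A 6-joint arm with a two-finger parallel gripper is mounted at the origin on a cart in front of the work surface, level with it; the furniture and walls round the work are solid. World frame = base frame: x ahead of the robot, y to its left, z up, the work surface at z = 0. Lengths are in m, angles in rad, forces in N, time in s.
With the tool pointing down it reaches from about 0.275 to 1 m from the base axis. Payload 8.4 kg.
Tool frame: the origin (TCP) lies midway between the tips of the shut fingers; the grasp point (between the pads) lies r.grasp_offset behind it (r.grasp_offset is the distance from the TCP to the grasp point, in m); z points along the fingers, y is the line along which they close (so a half turn about z gives the same grasp; the last joint's range is limited). The gripper opens to 85 mm and grips with 20 to 120 N. Pads are 22 mm wide; open, the fingers measure 114 mm over their backs; the gripper's body (76 mm by 85 mm) begins 54 mm behind the grasp point. The pads swing forward as they close: fully open they stand 13 mm farther back than shut.
Start: joints at [1.12, 0.353, 1.633, -0, 1.155, -0.002], TCP at [0.271, 0.563, 0.231] pointing down, gripper open.
Joint ranges: [-2.63, 2.63], [-0.92, 2.1], [0.06, 2.66], [-1.3, 4.44], [0, 2.69], [-3.02, 3.02]. Speed limits (rad/s): [2.22, 2.22, 2.79, 3.14, 3.14, 3.14].

### API

Orientations are given as [roll, pitch, yaw] about the fixed x, y, z axes, in that order (R = Rz(yaw) Ry(pitch) Rx(roll)).
In Python, from rig import r, vision, job gives the robot as it stands.
- The arm moves only by the tool arm_command, never from a script. Its arguments are lists of equal length, an entry for each row: "linear": the shift along the tool's x, y, z in parts of the range, where 1.0 means 75 cm, a list of three; "rot": the turn, a rotation vector about the tool's x, y, z in normalised numbers (1 is 2 rad), a list of three. A call has 1 to 8 rows; each row is the pose to reach, as a shift and turn from the pose commanded when the call began, along the tool's axes at that moment; what a row does not reach only later rows make up. A row lasts 1/12 s, in which the tool goes at most 41.7 mm and 7.16 degrees, less where a joint would pass 70% of its speed; a pose out of reach is approached as far as the arm can. Shift and turn numbers lie between -1 and 1, and a call with a number outside is refused. A call with a gripper value outside its range is refused whole. "claw" is the opening, from 0 (shut) to 1 (fully open), set as the call begins (left out, the last holds). The fingers move at their own pace and stop on an object; the grip force is fixed at half the most. Time passes only in rows, so rows that repeat a pose let the fingers close. It gives the time, the measured TCP pose, the force, the opening and the grip force at its end, in the units of the state.
- r.observe(): the state, without advancing time (a new reading comes with each control period).
- vision.snapshot(name): name is "scene" or "side" or "wrist"; returns a dict with "image" (420x560x3 uint8, red, green, blue), "fovy" (degrees; the focal length in pixels is half the picture's height over the tangent of half this angle, whatever the lens; pixels are square), "cx", "cy" (the principal point, pixels), "view" (4x4, takes a point from world to camera coordinates); the wrist camera has in their place "mount" (4x4, takes a point from camera to tool coordinates, whose origin is the TCP and whose axes are the flange's). Camera axes: x right, y up, looking along -z (the intrinsics and any distortion apply to the point x, -y, -z); pixel columns grow to the right and rows downward; lengths in m; the calibration is good to about 2 mm. A picture is of the moment at which its call begins: read the wrist's pose just before it. There is no depth.
- job.job_done(): hands the job in; it is judged then, once.
The state is a dict: "clock": time; "joints": joint angles; "qd": joint speeds; "tau": joint torques, N m; "ee_pos": TCP position; "tcp_rot": TCP orientation; "force": force on the tool from outside, world axes, zero at the start; "ft_torque": the same for the moment, N m; "width": opening from 0.0 (shut) to 1.0 (fully open); "grip_force": force on a finger pad.
Only numpy, scipy, OpenCV 4.12 (cv2) and the standard library are available. Lean on these libraries where they do the work, as an engineer would, in place of code of your own. Each camera call takes 0.05 s, during which the arm holds its last target. There are 200 camera calls.

## Working session

There is one attempt and no reset: what is moved stays moved. The work goes in short steps, Python scripts to look and compute and a tool call to move; the robot and the scene stay as the last step left them, time stands still between calls to the robot, and variables do not carry over. Pictures are saved under pics/ and viewed, at most 12 in all, crops included, and the job is handed in when it is done.

Besides the shell and the picture viewer there is one more tool, called after "Call:" by a JSON object that holds its "name" and its "arguments". arm_command: Moves the arm, as the interface text tells. Its arguments: {"type":"object","properties":{"linear":{"type":"array"},"rot":{"type":"array"},"claw":{"type":"number"}},"required":["linear","rot"]}

```bash
ls; mkdir -p pics; cat > h.py <<'E'
import numpy as np, cv2
from rig import r, vision, job
def snap(n,f):
    s=vision.snapshot(n); cv2.imwrite(f'pics/{f}.png',cv2.cvtColor(s['image'],cv2.COLOR_RGB2BGR)); np.save(f'pics/{f}.npy',s,allow_pickle=True); return s
E
python3 - <<'E'
from h import *
s=snap('scene','s0'); t=snap('side','d0')
im=np.hstack([s['image'],t['image']])
for x in (s,t): print({k:(np.round(v,4).tolist() if hasattr(v,'tolist') else v) for k,v in x.items() if k!='image'})
print(r.grasp_offset); print(r.observe())
E
```

```text
pics
{'fovy': 42.02875749688284, 'cx': 278.32590868500705, 'cy': 211.12956768710612, 'view': [[0.9126, -0.4088, -0.009, -0.5461], [0.3184, 0.6966, 0.6429, -0.1857], [-0.2565, -0.5896, 0.7659, -1.5163], [0.0, 0.0, 0.0, 1.0]]}
{'fovy': 55.04050448390442, 'cx': 280.73480616842534, 'cy': 206.90595967774465, 'view': [[0.9884, -0.1518, 0.0053, -0.5578], [0.097, 0.6576, 0.7471, -0.0543], [-0.1169, -0.7379, 0.6647, -1.0092], [0.0, 0.0, 0.0, 1.0]]}
0.0187
{'clock': 0.1, 'joints': array([ 1.11958614e+00,  3.53620152e-01,  1.63405447e+00, -1.33343194e-05,
        1.15520728e+00, -2.40119529e-03]), 'qd': array([-0.00119525,  0.0011124 , -0.00204715, -0.00107956,  0.00132162,
       -0.00138923]), 'tau': array([-1.45939766e-04, -6.06364346e+01, -3.42813027e+01, -8.99978750e-05,
        4.05344297e-03, -1.45201142e-05]), 'ee_pos': array([0.27100018, 0.56271425, 0.23061325]), 'tcp_rot': array([-3.14030338e+00,  9.09657577e-06,  2.69278906e+00]), 'force': array([ 0.23237261,  0.55808408, -0.12065774]), 'ft_torque': array([-0.00996139,  0.00375367,  0.01301508]), 'grip_force': 0.0, 'width': 1.0026315030672552}
```

View pics/s0.png

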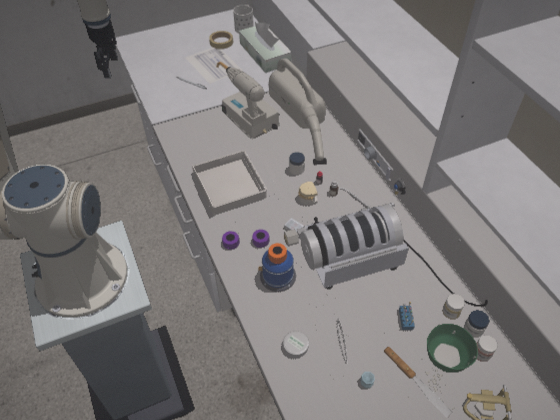

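View pics/d0.png

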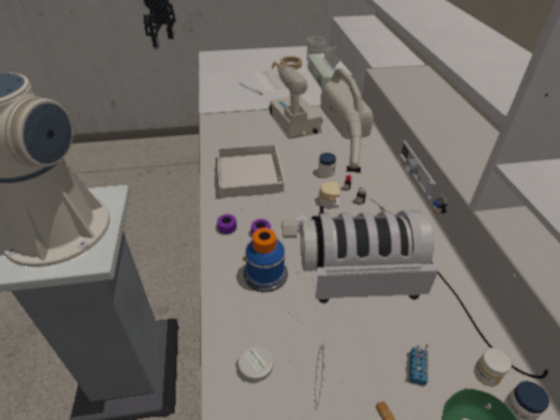

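The scene shows the tray at (229,182), a jar at (297,162), a tooth model at (308,192), a wheel box at (293,230), and a tin at (296,344). Cap-like things (scene pixels): the orange cap on the blue tank at (277,252), purple caps at (231,239) and (261,237), and the dark blue jar lid at (297,158). I choose the orange one on the blue canister.

```bash
cat >> h.py <<'E'
def f_(s): return 210/np.tan(np.radians(s['fovy'])/2)
def ray(s,u,v,z):
    f=f_(s); d=np.array([(u-s['cx'])/f,-(v-s['cy'])/f,-1]); V=s['view']; R=V[:3,:3]; c=-R.T@V[:3,3]; w=R.T@d
    return c+w*(z-c[2])/w[2]
def proj(s,p):
    V=s['view']; q=V[:3,:3]@np.asarray(p)+V[:3,3]; f=f_(s); return np.array([s['cx']-f*q[0]/q[2], s['cy']+f*q[1]/q[2]])
def load(f): return np.load(f'pics/{f}.npy',allow_pickle=True).item()
E
python3 - <<'E'
from h import *
out=[]
for n in ('s0','d0'):
    s=load(n); im=s['image']; print(s.keys())
    h=cv2.cvtColor(im,cv2.COLOR_RGB2HSV)
    m=((h[...,0]<14)&(h[...,1]>190)&(h[...,2]>150)).astype(np.uint8)
    k,l,st,c=cv2.connectedComponentsWithStats(m)
    for i in range(1,k):
        if st[i,4]>30:
            x,y,w,hh,a=st[i]; print(n,st[i],c[i])
            # dark disc inside
            g=im[y:y+hh,x:x+w].max(2)<90; yy,xx=np.nonzero(g[:hh//2+3, 3:-3]); print('disc',xx.mean()+x+3,yy.mean()+y,len(xx), ray(s,xx.mean()+x+3,yy.mean()+y,0.1235))
    u,v=(277,255) if n=='s0' else (264,245)
    a=cv2.resize(im[v-50:v+50,u-60:u+60],None,fx=3.3,fy=3.3,interpolation=3); u,v=(229,182) if n=='s0' else (250,170)
    b=cv2.resize(im[v-50:v+50,u-60:u+60],None,fx=3.3,fy=3.3,interpolation=3); out.append(np.hstack([a,b]))
cv2.imwrite('pics/c1.png',np.vstack(out)[:600,:800,::-1] if 0 else cv2.resize(np.vstack(out),(720,600))[...,::-1])
E
```

```text
dict_keys(['image', 'fovy', 'cx', 'cy', 'view'])
dict_keys(['image', 'fovy', 'cx', 'cy', 'view'])
```

View pics/c1.png

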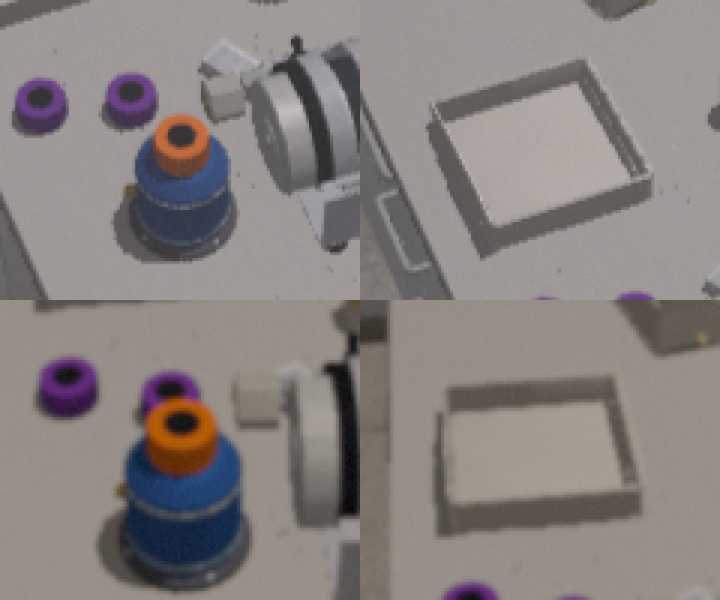

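The crop confirms the orange cap with black disc on the blue tank (disc at scene 277.2,249.7 and side 264.3,236), apart from the purple ones. The tray is rectangular, nearly aligned with the axes.

```bash
python3 - <<'E'
from h import *
from scipy.optimize import least_squares
s=load('s0');d=load('d0')
uv=[(s,277.2,249.7),(d,264.3,236)]
sol=least_squares(lambda p:np.concatenate([proj(c,p)-(u,v) for c,u,v in uv]),[.5,.0,.12])
print('cap top tri',sol.x,sol.fun)
for c,u,v in uv: print(ray(c,u,v,.1235))
for n,c in (('s',s),('d',d)):
    im=c['image'].astype(int)
    h=cv2.cvtColor(c['image'],cv2.COLOR_RGB2HSV)
    m=((h[...,0]<16)&(h[...,1]>150)&(h[...,2]>120)).astype(np.uint8)
    k,l,st,ce=cv2.connectedComponentsWithStats(m)
    print([ (st[i].tolist()) for i in range(1,k) if st[i,4]>30])
    for z in(.036,.052,.003):
        for u,v in ([(193.3,167),(243.3,152.7),(266.3,192),(211.7,207.7)] if n=='s' else [(219,147.3),(275,145.5),(283,181),(219,187)]): print(n,z,ray(c,u,v,z).round(3))
    # purple, wheel box, die, jar, tin
    for u,v in ([(231,242),(261,240),(293,230),(308,195),(297,168),(296,344)] if n=='s' else [(227,226),(261,231),(291,228),(330,198),(327,170),(256,364)]): print('b',ray(c,u,v,.015).round(3))
    # lathe left end
print(np.degrees(r.observe()['tcp_rot']))
w=snap('wrist','w0'); print(w['mount'].round(4),w['fovy'],w['cx'],w['cy'])
E
```

```text
cap top tri [ 0.49654942 -0.22107905  0.1245609 ] [-0.30787203  0.55930496  0.33161233 -0.37553795]
[ 0.49830858 -0.21906957  0.1235    ]
[ 0.49585437 -0.22100908  0.1235    ]
[[269, 244, 17, 14, 132]]
s 0.036 [0.413 0.246 0.036]
s 0.036 [0.582 0.241 0.036]
s 0.036 [0.582 0.051 0.036]
s 0.036 [0.409 0.061 0.036]
s 0.052 [0.409 0.23  0.052]
s 0.052 [0.576 0.225 0.052]
s 0.052 [0.576 0.038 0.052]
s 0.052 [0.405 0.048 0.052]
s 0.003 [0.419 0.279 0.003]
s 0.003 [0.593 0.273 0.003]
s 0.003 [0.593 0.079 0.003]
s 0.003 [0.415 0.089 0.003]
b [ 0.42  -0.067  0.015]
b [ 0.501 -0.096  0.015]
b [ 0.6   -0.101  0.015]
b [0.701 0.004 0.015]
b [0.72  0.123 0.015]
b [ 0.454 -0.432  0.015]
[[253, 228, 23, 18, 253]]
d 0.036 [0.414 0.256 0.036]
d 0.036 [0.583 0.241 0.036]
d 0.036 [0.58  0.064 0.036]
d 0.036 [0.407 0.063 0.036]
d 0.052 [0.415 0.231 0.052]
d 0.052 [0.58  0.217 0.052]
d 0.052 [0.577 0.043 0.052]
d 0.052 [0.407 0.043 0.052]
d 0.003 [0.413 0.307 0.003]
d 0.003 [0.591 0.291 0.003]
d 0.003 [0.587 0.105 0.003]
d 0.003 [0.405 0.104 0.003]
b [ 0.419 -0.068  0.015]
b [ 0.5   -0.098  0.015]
b [ 0.575 -0.098  0.015]
b [ 0.698 -0.001  0.015]
b [0.72  0.123 0.015]
b [ 0.452 -0.435  0.015]
[-1.79926130e+02  5.21195399e-04  1.54285448e+02]
[[-7.00e-04  9.62e-01  2.73e-01  7.05e-02]
 [ 1.00e+00  4.00e-04  1.30e-03  3.00e-04]
 [ 1.10e-03  2.73e-01 -9.62e-01 -1.42e-01]
 [ 0.00e+00  0.00e+00  0.00e+00  1.00e+00]] 68.22728224475878 282.9738090567821 213.94930075108354
```

The manual's scale: shifts go in shares of 75 cm and turns go in shares of 2 rad. Converting my numbers, -0.245 m is -0.3267, -0.22 m is -0.2933, 55 degrees is 0.48.

Call:
{"name": "arm_command", "arguments": {"linear": [[-0.1467, -0.16, 0], [-0.1467, -0.16, 0], [-0.1467, -0.16, 0], [-0.2933, -0.3267, 0], [-0.2933, -0.3267, 0], [-0.2933, -0.3267, 0], [-0.2933, -0.3267, 0], [-0.2933, -0.3267, 0]], "rot": [[0, 0, 0.1745], [0, 0, 0.1745], [0, 0, 0.1745], [0, 0, 0.48], [0, 0, 0.48], [0, 0, 0.48], [0, 0, 0.48], [0, 0, 0.48]], "claw": 1.0}}

```text
clock: 0.82
ee_pos: [0.363, 0.2447, 0.2312]
tcp_rot: [-3.142, 0.0, 1.727]
force: [1.5, 0.1, 0.4]
width: 1.0
grip_force: 0.0
```

```bash
cat >> h.py <<'E'
from scipy.spatial.transform import Rotation as Ro
def to(x,y,z,yaw):
    o=r.observe(); R=Ro.from_euler('xyz',o['tcp_rot']); d=np.array([x,y,z])-o['ee_pos']
    print('t',round(o['clock'],2),'pos',o['ee_pos'].round(4),'rot',np.degrees(o['tcp_rot']).round(2),'j6',np.degrees(o['joints'][5]).round(1),'F',o['force'].round(2),'T',o['ft_torque'].round(3),'w',round(o['width'],3),'g',o['grip_force'])
    print('lin',R.inv().apply(d).round(4),'rotvec',np.degrees((R.inv()*Ro.from_euler('xyz',[np.pi,0,np.radians(yaw)])).as_rotvec()).round(1))
def wproj(w,o,p):
    R=Ro.from_euler('xyz',o['tcp_rot']).as_matrix(); t=R.T@(np.asarray(p)-o['ee_pos']); M=w['mount']; q=M[:3,:3].T@(t-M[:3,3]); f=f_(w)
    return np.array([w['cx']-f*q[0]/q[2], w['cy']+f*q[1]/q[2]])
E
python3 - <<'E'
from h import *
from scipy.optimize import least_squares
to(.4965,-.2205,.235,40)
s=load('s0');d=load('d0')
for a,b in (((313,226),(307,221)),((390,210),(421,215))):
    print(least_squares(lambda p:np.concatenate([proj(s,p)-a,proj(d,p)-b]),[.6,-.2,.1]).x)
E
```

```text
t 0.82 pos [0.363  0.2447 0.2312] rot [-1.800e+02  2.000e-02  9.894e+01] j6 24.9 F [1.49 0.12 0.44] T [-0.008 -0.025  0.015] w 1.0 g 0.0
lin [-0.4803  0.0596 -0.0036] rotvec [ 0.   0.  58.9]
[ 0.5897757  -0.22025204  0.15903827]
[ 0.80451703 -0.25886525  0.17490965]
```

In the tool's units: -0.32 m is -0.4267, -0.16 m is -0.2133, 55 degrees is 0.48.

Call:
{"name": "arm_command", "arguments": {"linear": [[-0.2133, 0.0267, 0], [-0.2133, 0.0267, 0], [-0.2133, 0.0267, 0], [-0.2133, 0.0267, 0], [-0.4267, 0.0533, 0], [-0.4267, 0.0533, 0], [-0.4267, 0.0533, 0], [-0.4267, 0.0533, 0]], "rot": [[0, 0, 0.2443], [0, 0, 0.2443], [0, 0, 0.2443], [0, 0, 0.2443], [0, 0, 0.48], [0, 0, 0.48], [0, 0, 0.48], [0, 0, 0.48]]}}

```text
clock: 1.48
ee_pos: [0.4544, -0.065, 0.2314]
tcp_rot: [3.141, -0.0, 0.766]
force: [0.2, -0.0, 0.1]
width: 1.0
grip_force: 0.0
```

```bash
python3 -c "
from h import *
to(.4965,-.2205,.235,0)"
```

```text
t 1.48 pos [ 0.4544 -0.065   0.2314] rot [ 1.7997e+02 -1.0000e-02  4.3880e+01] j6 37.8 F [ 0.2  -0.03  0.09] T [-0.048 -0.058 -0.004] w 1.0 g 0.0
lin [-0.0774  0.1413 -0.0035] rotvec [ 0.  -0.  43.9]
```

In the tool's units: 0.141 m is 0.188, -0.004 m is -0.0053, 44 degrees is 0.384.

Call:
{"name": "arm_command", "arguments": {"linear": [[-0.0533, 0.0933, 0], [-0.0533, 0.0933, 0], [-0.1027, 0.188, -0.0053], [-0.1027, 0.188, -0.0053], [-0.1027, 0.188, -0.0053], [-0.1027, 0.188, -0.0053], [-0.1027, 0.188, -0.0053], [-0.1027, 0.188, -0.0053]], "rot": [[0, 0, 0.1222], [0, 0, 0.1222], [0, 0, 0.384], [0, 0, 0.384], [0, 0, 0.384], [0, 0, 0.384], [0, 0, 0.384], [0, 0, 0.384]]}}

```text
clock: 2.15
ee_pos: [0.4972, -0.2171, 0.235]
tcp_rot: [-3.141, 0.001, 0.006]
force: [-0.0, -0.5, -0.1]
width: 1.004
grip_force: 0.0
```

```bash
python3 - <<'E'
from h import *
to(.4965,-.2205,.235,-45)
o=r.observe(); w=snap('wrist','w1')
print(wproj(w,o,[.4965,-.2205,.1238]))
cv2.imwrite('pics/w1.png',w['image'][...,::-1])
E
```

```text
t 2.15 pos [ 0.4972 -0.2171  0.235 ] rot [-1.7999e+02  3.0000e-02  3.7000e-01] j6 65.9 F [-0.03 -0.52 -0.1 ] T [ 0.051 -0.009 -0.034] w 1.004 g 0.0
lin [-0.0008  0.0034 -0.    ] rotvec [-0.   0.  45.4]
[287.74616404 210.4711966 ]
```

View pics/w1.png

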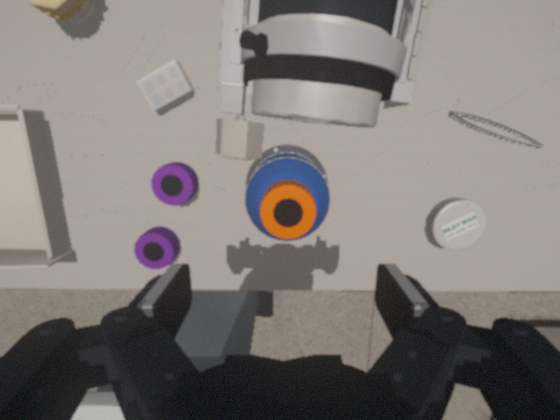

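The wrist view shows the orange cap's black disc at (288,212), the predicted place within 1.5 px. The purple caps, wheel box and tin are clear, and the lathe is above it in the image (+x).

In the tool's units: 0.0035 m is 0.0047, -0.0005 m is -0.0007, 55 degrees is 0.48.

Call:
{"name": "arm_command", "arguments": {"linear": [[-0.0007, 0.0047, 0], [-0.0007, 0.0047, 0], [-0.0007, 0.0047, 0], [-0.0007, 0.0047, 0], [-0.0007, 0.0047, 0], [-0.0007, 0.0047, 0], [-0.0007, 0.0047, 0], [-0.0007, 0.0047, 0]], "rot": [[0, 0, 0.48], [0, 0, 0.48], [0, 0, 0.48], [0, 0, 0.48], [0, 0, 0.48], [0, 0, 0.48], [0, 0, 0.48], [0, 0, 0.48]]}}

```text
clock: 2.87
ee_pos: [0.497, -0.22, 0.2354]
tcp_rot: [-3.142, -0.0, -0.957]
force: [0.3, 0.2, 0.2]
width: 1.002
grip_force: 0.0
```

In the tool's units: 40 degrees is 0.3491.

Call:
{"name": "arm_command", "arguments": {"linear": [[0, 0, 0], [0, 0, 0], [0, 0, 0], [0, 0, 0], [0, 0, 0], [0, 0, 0], [0, 0, 0], [0, 0, 0]], "rot": [[0, 0, 0.3491], [0, 0, 0.3491], [0, 0, 0.3491], [0, 0, 0.3491], [0, 0, 0.3491], [0, 0, 0.3491], [0, 0, 0.3491], [0, 0, 0.3491]]}}

```text
clock: 3.53
ee_pos: [0.4971, -0.2202, 0.2354]
tcp_rot: [-3.141, -0.0, -1.647]
force: [0.7, -0.5, 1.7]
width: 1.001
grip_force: 0.0
```

```bash
cat >> h.py <<'E'
def disc(w):
    im=w['image']; h=cv2.cvtColor(im,cv2.COLOR_RGB2HSV)
    m=((h[...,0]<16)&(h[...,1]>150)&(h[...,2]>120)).astype(np.uint8)
    k,l,st,c=cv2.connectedComponentsWithStats(m); i=1+st[1:,4].argmax()
    cn=max(cv2.findContours((l==i).astype(np.uint8),cv2.RETR_CCOMP,cv2.CHAIN_APPROX_NONE)[0],key=len)
    fill=np.zeros(m.shape,np.uint8); cv2.drawContours(fill,[cn],-1,1,-1)
    hole=(fill==1)&(im.max(2)<90); hole=cv2.morphologyEx(hole.astype(np.uint8),cv2.MORPH_OPEN,np.ones((3,3)))
    y,x=np.nonzero(hole); return np.array([x.mean(),y.mean()]),len(x),st[i]
def wloc(w,o,uv,z):
    from scipy.optimize import least_squares
    return least_squares(lambda p:wproj(w,o,[p[0],p[1],z])-uv,o['ee_pos'][:2]).x
E
python3 - <<'E'
from h import *
o=r.observe(); w=snap('wrist','w2'); u,n,st=disc(w); print(u,n,st,wloc(w,o,u,.1238))
w1=load('w1'); o1=dict(ee_pos=np.array([.4972,-.2171,.235]),tcp_rot=np.radians([-179.99,.03,.37])); u,n,st=disc(w1); print(u,n,st,wloc(w1,o1,u,.1238))
to(.4965,-.2205,.15,-95)
E
```

```text
[284.37520129 208.85346216] 621 [ 258  179   54   56 1630] [ 0.49468118 -0.22126563]
[287.74187726 212.51805054] 554 [ 261  181   55   58 1793] [ 0.49466102 -0.22050216]
t 3.58 pos [ 0.4971 -0.2203  0.2354] rot [-179.99   -0.    -94.41] j6 160.4 F [-0.5  -0.09  0.04] T [-0.037  0.02   0.069] w 0.998 g 0.0
lin [0.0003 0.0006 0.0854] rotvec [-0.  -0.   0.6]
```

In the tool's units: 0.105 m is 0.14, 0.0025 m is 0.0033.

Call:
{"name": "arm_command", "arguments": {"linear": [[0.0009, 0.0033, 0.0267], [0.0009, 0.0033, 0.06], [0.0009, 0.0033, 0.0933], [0.0009, 0.0033, 0.12], [0.0009, 0.0033, 0.14], [0.0009, 0.0033, 0.14], [0.0009, 0.0033, 0.14], [0.0009, 0.0033, 0.14]], "rot": [[0, 0, 0], [0, 0, 0], [0, 0, 0], [0, 0, 0], [0, 0, 0], [0, 0, 0], [0, 0, 0], [0, 0, 0]]}}

```text
clock: 4.25
ee_pos: [0.4951, -0.2213, 0.1312]
tcp_rot: [-3.141, -0.0, -1.651]
force: [-0.4, -0.1, -0.2]
width: 1.001
grip_force: 0.0
```

```bash
python3 - <<'E'
from h import *
o=r.observe(); w=snap('wrist','w3'); u,n,st=disc(w); print(u,n,st,wloc(w,o,u,.1238))
to(.4946,-.2208,.097,-95)
E
```

```text
[281.90397554 262.87706422] 1635 [ 239  208   88   94 4127] [ 0.49459181 -0.22083467]
t 4.3 pos [ 0.4953 -0.2215  0.1315] rot [-1.799e+02 -4.000e-02 -9.464e+01] j6 160.4 F [ 0.59 -0.74  0.72] T [-0.034  0.014  0.037] w 1.001 g 0.0
lin [-0.0006  0.0008  0.0345] rotvec [-0.1 -0.   0.4]
```

View pics/w3.png

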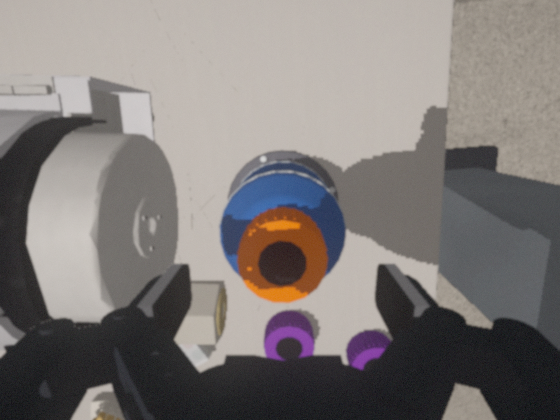

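The disc is at (282,263), midway between the fingertips at (190,·) and (377,·), so the cap is centred. Next I descend and close gradually.

In the tool's units: 0.034 m is 0.0453, 0.0005 m is 0.0007.

Call:
{"name": "arm_command", "arguments": {"linear": [[0, 0.0007, 0.0133], [0, 0.0007, 0.0267], [0, 0.0007, 0.0373], [0, 0.0007, 0.0453], [0, 0.0007, 0.0453], [0, 0.0007, 0.0453]], "rot": [[0, 0, 0], [0, 0, 0], [0, 0, 0], [0, 0, 0], [0, 0, 0], [0, 0, 0]]}}

```text
clock: 4.8
ee_pos: [0.4936, -0.2209, 0.0956]
tcp_rot: [3.14, 0.0, -1.653]
force: [-0.3, 0.1, -0.1]
width: 0.998
grip_force: 0.0
```

Call:
{"name": "arm_command", "arguments": {"linear": [[0, 0, 0], [0, 0, 0], [0, 0, 0], [0, 0, 0], [0, 0, 0], [0, 0, 0]], "rot": [[0, 0, 0], [0, 0, 0], [0, 0, 0], [0, 0, 0], [0, 0, 0], [0, 0, 0]], "claw": 0.62}}

```text
clock: 5.3
ee_pos: [0.4941, -0.2211, 0.0964]
tcp_rot: [-3.141, -0.0, -1.653]
force: [0.4, 0.2, -0.4]
width: 0.619
grip_force: 0.0
```

```bash
python3 - <<'E'
from h import *
to(.4946,-.2208,.097,-95)
o=r.observe(); w=snap('wrist','w4')
E
```

```text
t 5.3 pos [ 0.4941 -0.2211  0.0964] rot [-179.99   -0.    -94.71] j6 160.4 F [ 0.37  0.22 -0.41] T [-0.041  0.005 -0.009] w 0.619 g 0.0
lin [-0.0004 -0.0005 -0.0006] rotvec [-0.  -0.   0.3]
```

View pics/w4.png

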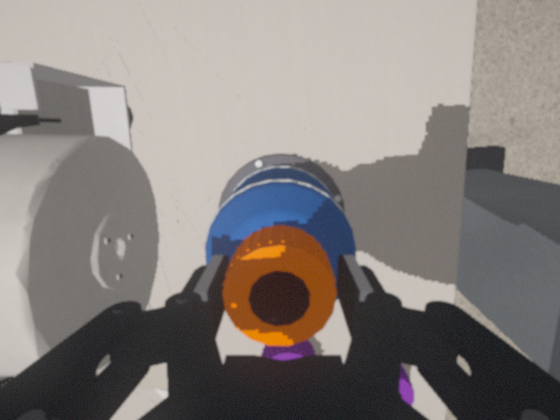

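The cap (centre 279,298) sits midway between the fingers at 222 and 338, with nothing touching. Closing gently.

Call:
{"name": "arm_command", "arguments": {"linear": [[0, 0, 0], [0, 0, 0], [0, 0, 0]], "rot": [[0, 0, 0], [0, 0, 0], [0, 0, 0]], "claw": 0.58}}

```text
clock: 5.6
ee_pos: [0.4942, -0.2211, 0.0964]
tcp_rot: [-3.141, -0.0, -1.653]
force: [0.6, 0.0, -0.0]
width: 0.583
grip_force: 0.5
```

Call:
{"name": "arm_command", "arguments": {"linear": [[0, 0, 0], [0, 0, 0], [0, 0, 0]], "rot": [[0, 0, 0], [0, 0, 0], [0, 0, 0]], "claw": 0.565}}

```text
clock: 5.85
ee_pos: [0.4946, -0.2212, 0.0966]
tcp_rot: [-3.14, -0.0, -1.653]
force: [2.6, 0.9, 1.0]
width: 0.565
grip_force: 4.4
```

Call:
{"name": "arm_command", "arguments": {"linear": [[0, 0, 0], [0, 0, 0], [0, 0, 0]], "rot": [[0, 0, 0], [0, 0, 0], [0, 0, 0]], "claw": 0.555}}

```text
clock: 6.1
ee_pos: [0.4947, -0.2213, 0.0966]
tcp_rot: [-3.14, -0.0, -1.653]
force: [4.9, 1.1, 3.5]
width: 0.558
grip_force: 18.2
```

In the tool's units: -0.0005 m is -0.0007, -0.0002 m is -0.0003.

Call:
{"name": "arm_command", "arguments": {"linear": [[0, -0.0007, 0], [0, -0.0007, -0.0003], [0, -0.0007, -0.0003]], "rot": [[0, 0, 0], [0, 0, 0], [0, 0, 0]]}}

```text
clock: 6.35
ee_pos: [0.4946, -0.2212, 0.0965]
tcp_rot: [-3.141, -0.0, -1.653]
force: [3.7, -0.2, 2.2]
width: 0.56
grip_force: 18.3
```

Call:
{"name": "arm_command", "arguments": {"linear": [[0, 0, 0], [0, 0, 0], [0, 0, 0]], "rot": [[0, 0, 0], [0, 0, 0], [0, 0, 0]], "claw": 0.54}}

```text
clock: 6.6
ee_pos: [0.4946, -0.2212, 0.0965]
tcp_rot: [-3.141, -0.0, -1.653]
force: [3.5, -1.2, 1.6]
width: 0.549
grip_force: 44.7
```

In the tool's units: -0.0003 m is -0.0004, -0.0002 m is -0.0003, -15 degrees is -0.1309.

Call:
{"name": "arm_command", "arguments": {"linear": [[0, -0.0004, 0], [0, -0.0004, -0.0001], [0, -0.0004, -0.0003], [0, -0.0004, -0.0003]], "rot": [[0, 0, -0.0436], [0, 0, -0.0873], [0, 0, -0.1309], [0, 0, -0.1309]], "claw": 0.53}}

```text
clock: 6.93
ee_pos: [0.4946, -0.2213, 0.0967]
tcp_rot: [3.141, -0.0, -1.387]
force: [2.9, -0.4, 3.1]
width: 0.544
grip_force: 60.9
```

```bash
python3 -c "
from h import *
to(.4946,-.2212,.097,-95)"
```

```text
t 6.93 pos [ 0.4946 -0.2213  0.0967] rot [ 1.7998e+02 -1.0000e-02 -7.9490e+01] j6 145.2 F [ 2.89 -0.42  3.06] T [-0.025 -0.472  0.04 ] w 0.544 g 60.92691586352885
lin [-0.0001  0.     -0.0003] rotvec [ 0.  -0.  15.5]
```

In the tool's units: -0.0005 m is -0.0007, -0.0003 m is -0.0004, -30 degrees is -0.2618.

Call:
{"name": "arm_command", "arguments": {"linear": [[0, 0, -0.0001], [0, 0, -0.0003], [0, 0, -0.0004], [0, 0, -0.0005], [0, 0, -0.0007], [0, 0, -0.0007]], "rot": [[0, 0, -0.0524], [0, 0, -0.1047], [0, 0, -0.1571], [0, 0, -0.2094], [0, 0, -0.2618], [0, 0, -0.2618]]}}

```text
clock: 7.43
ee_pos: [0.4947, -0.2212, 0.0972]
tcp_rot: [3.141, 0.0, -0.866]
force: [2.7, 0.5, 2.6]
width: 0.546
grip_force: 61.0
```

In the tool's units: -0.0007 m is -0.0009, -0.0006 m is -0.0008, -42 degrees is -0.3665.

Call:
{"name": "arm_command", "arguments": {"linear": [[0, 0, -0.0001], [0, 0, -0.0003], [0, 0, -0.0004], [0, 0, -0.0005], [0, 0, -0.0007], [0, 0, -0.0008], [0, 0, -0.0009], [0, 0, -0.0009]], "rot": [[0, 0, -0.0524], [0, 0, -0.1047], [0, 0, -0.1571], [0, 0, -0.2094], [0, 0, -0.2618], [0, 0, -0.3142], [0, 0, -0.3665], [0, 0, -0.3665]]}}

```text
clock: 8.1
ee_pos: [0.4946, -0.2211, 0.0978]
tcp_rot: [-3.141, 0.0, -0.135]
force: [1.9, 0.3, 2.9]
width: 0.55
grip_force: 61.0
```

In the tool's units: -0.0008 m is -0.0011, -0.0007 m is -0.0009, -48 degrees is -0.4189.

Call:
{"name": "arm_command", "arguments": {"linear": [[0, 0, -0.0001], [0, 0, -0.0003], [0, 0, -0.0004], [0, 0, -0.0005], [0, 0, -0.0007], [0, 0, -0.0008], [0, 0, -0.0009], [0, 0, -0.0011]], "rot": [[0, 0, -0.0524], [0, 0, -0.1047], [0, 0, -0.1571], [0, 0, -0.2094], [0, 0, -0.2618], [0, 0, -0.3142], [0, 0, -0.3665], [0, 0, -0.4189]]}}

```text
clock: 8.77
ee_pos: [0.4946, -0.2211, 0.0986]
tcp_rot: [-3.141, 0.0, 0.7]
force: [2.8, -1.1, 3.4]
width: 0.549
grip_force: 61.0
```

```bash
python3 - <<'E'
from h import *
to(.4946,-.2212,.097,-95)
o=r.observe(); w=snap('wrist','w5')
s=snap('side','d5'); d=load('d0')
a=cv2.resize(d['image'][210:300,220:310],(400,400),interpolation=3);b=cv2.resize(s['image'][210:300,220:310],(400,400),interpolation=3)
cv2.imwrite('pics/c5.png',np.hstack([a,b])[...,::-1])
E
```

```text
t 8.77 pos [ 0.4946 -0.2211  0.0986] rot [-1.7998e+02  2.0000e-02  4.0110e+01] j6 25.6 F [ 2.78 -1.08  3.42] T [-0.133 -0.365 -0.07 ] w 0.549 g 60.955554423853755
lin [-0.      0.0001  0.0016] rotvec [  0.    0.  135.1]
```

View pics/w5.png

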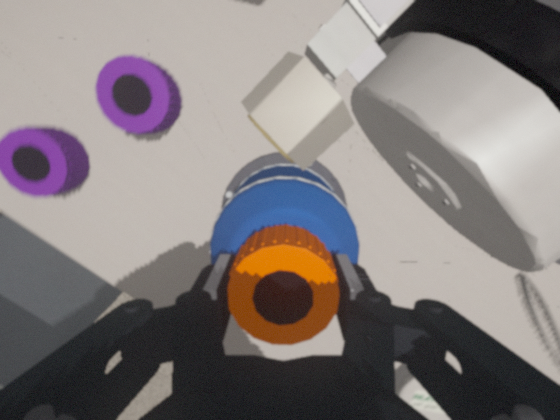

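The cap is still centred between the fingers at (283,298), and the grip is sound. The force is steady at about 3 N, so the rate is near 6 mm/turn. Continuing.

In the tool's units: -0.0009 m is -0.0012, -0.0001 m is -0.0001, -48 degrees is -0.4189.

Call:
{"name": "arm_command", "arguments": {"linear": [[0, 0, -0.0001], [0, 0, -0.0004], [0, 0, -0.0005], [0, 0, -0.0007], [0, 0, -0.0008], [0, 0, -0.0009], [0, 0, -0.0011], [0, 0, -0.0012]], "rot": [[0, 0, -0.0524], [0, 0, -0.1047], [0, 0, -0.1571], [0, 0, -0.2094], [0, 0, -0.2618], [0, 0, -0.3142], [0, 0, -0.3665], [0, 0, -0.4189]]}}

```text
clock: 9.53
ee_pos: [0.4944, -0.2211, 0.0994]
tcp_rot: [-3.141, -0.0, 1.537]
force: [2.7, -0.2, 1.7]
width: 0.548
grip_force: 61.0
```

In the tool's units: -0.0008 m is -0.0011, -0.0007 m is -0.0009, -48 degrees is -0.4189.

Call:
{"name": "arm_command", "arguments": {"linear": [[0, 0, -0.0001], [0, 0, -0.0003], [0, 0, -0.0004], [0, 0, -0.0005], [0, 0, -0.0007], [0, 0, -0.0008], [0, 0, -0.0009], [0, 0, -0.0011]], "rot": [[0, 0, -0.0524], [0, 0, -0.1047], [0, 0, -0.1571], [0, 0, -0.2094], [0, 0, -0.2618], [0, 0, -0.3142], [0, 0, -0.3665], [0, 0, -0.4189]]}}

```text
clock: 10.2
ee_pos: [0.4942, -0.2211, 0.1002]
tcp_rot: [-3.141, -0.001, 2.375]
force: [2.4, -0.6, 2.5]
width: 0.544
grip_force: 61.0
```

In the tool's units: -0.0008 m is -0.0011, -0.0004 m is -0.0005, -48 degrees is -0.4189.

Call:
{"name": "arm_command", "arguments": {"linear": [[0, 0, -0.0001], [0, 0, -0.0003], [0, 0, -0.0004], [0, 0, -0.0005], [0, 0, -0.0007], [0, 0, -0.0008], [0, 0, -0.0009], [0, 0, -0.0011]], "rot": [[0, 0, -0.0524], [0, 0, -0.1047], [0, 0, -0.1571], [0, 0, -0.2094], [0, 0, -0.2618], [0, 0, -0.3142], [0, 0, -0.3665], [0, 0, -0.4189]]}}

```text
clock: 10.87
ee_pos: [0.4943, -0.2212, 0.101]
tcp_rot: [3.142, -0.001, -3.071]
force: [1.1, -1.5, 3.2]
width: 0.544
grip_force: 61.1
```

In the tool's units: -0.0007 m is -0.0009, -0.0006 m is -0.0008, -42 degrees is -0.3665.

Call:
{"name": "arm_command", "arguments": {"linear": [[0, 0, -0.0001], [0, 0, -0.0003], [0, 0, -0.0004], [0, 0, -0.0005], [0, 0, -0.0007], [0, 0, -0.0008], [0, 0, -0.0009], [0, 0, -0.0009]], "rot": [[0, 0, -0.0524], [0, 0, -0.1047], [0, 0, -0.1571], [0, 0, -0.2094], [0, 0, -0.2618], [0, 0, -0.3142], [0, 0, -0.3665], [0, 0, -0.3665]]}}

```text
clock: 11.53
ee_pos: [0.4945, -0.2212, 0.1018]
tcp_rot: [3.141, -0.0, -2.337]
force: [2.7, -1.7, 3.8]
width: 0.544
grip_force: 61.2
```

```bash
python3 -c "
from h import *
to(.4946,-.2212,.102,-95)"
```

```text
t 11.53 pos [ 0.4945 -0.2212  0.1018] rot [ 1.7997e+02 -2.0000e-02 -1.3390e+02] j6 -160.3 F [ 2.73 -1.74  3.8 ] T [-0.137 -0.309  0.051] w 0.544 g 61.16747947409749
lin [-0.     -0.0001 -0.0002] rotvec [  0.   -0.  -38.9]
```

Call:
{"name": "arm_command", "arguments": {"linear": [[0, 0, 0], [0, 0, 0], [0, 0, 0], [0, 0, 0]], "rot": [[0, 0, 0], [0, 0, 0], [0, 0, 0], [0, 0, 0]], "claw": 0.68}}

```text
clock: 11.87
ee_pos: [0.4942, -0.2209, 0.1015]
tcp_rot: [3.14, -0.0, -2.337]
force: [-0.1, 0.5, -0.2]
width: 0.679
grip_force: 0.0
```

In the tool's units: 56 degrees is 0.4887.

Call:
{"name": "arm_command", "arguments": {"linear": [[0, 0, 0], [0, 0, 0], [0, 0, 0], [0, 0, 0], [0, 0, 0], [0, 0, 0], [0, 0, 0], [0, 0, 0]], "rot": [[0, 0, 0.0611], [0, 0, 0.1222], [0, 0, 0.1833], [0, 0, 0.2443], [0, 0, 0.3054], [0, 0, 0.3665], [0, 0, 0.4276], [0, 0, 0.4887]]}}

```text
clock: 12.53
ee_pos: [0.4944, -0.221, 0.1017]
tcp_rot: [3.141, -0.001, 2.964]
force: [0.7, -0.4, -0.1]
width: 0.68
grip_force: 0.0
```

```bash
python3 -c "
from h import *
to(.4946,-.2211,.102,-78)"
```

```text
t 12.53 pos [ 0.4944 -0.221   0.1017] rot [ 1.7999e+02 -4.0000e-02  1.6982e+02] j6 -104.1 F [ 0.68 -0.37 -0.05] T [-0.025  0.003  0.034] w 0.68 g 0.0
lin [-0.0002 -0.0001 -0.0003] rotvec [ 1.000e-01 -0.000e+00 -1.122e+02]
```

In the tool's units: 56 degrees is 0.4887.

Call:
{"name": "arm_command", "arguments": {"linear": [[0, 0, 0], [0, 0, 0], [0, 0, 0], [0, 0, 0], [0, 0, 0], [0, 0, 0], [0, 0, 0], [0, 0, 0]], "rot": [[0, 0, 0.0611], [0, 0, 0.1222], [0, 0, 0.1833], [0, 0, 0.2443], [0, 0, 0.3054], [0, 0, 0.3665], [0, 0, 0.4276], [0, 0, 0.4887]]}}

```text
clock: 13.2
ee_pos: [0.4945, -0.221, 0.1017]
tcp_rot: [-3.141, -0.001, 1.986]
force: [1.3, -0.1, 0.1]
width: 0.685
grip_force: 0.0
```

In the tool's units: 56 degrees is 0.4887.

Call:
{"name": "arm_command", "arguments": {"linear": [[0, 0, 0], [0, 0, 0], [0, 0, 0], [0, 0, 0], [0, 0, 0], [0, 0, 0], [0, 0, 0], [0, 0, 0]], "rot": [[0, 0, 0.0611], [0, 0, 0.1222], [0, 0, 0.1833], [0, 0, 0.2443], [0, 0, 0.3054], [0, 0, 0.3665], [0, 0, 0.4276], [0, 0, 0.4887]]}}

```text
clock: 13.87
ee_pos: [0.4944, -0.221, 0.1017]
tcp_rot: [-3.141, 0.0, 1.009]
force: [0.3, -0.3, 0.3]
width: 0.68
grip_force: 0.0
```

In the tool's units: 56 degrees is 0.4887.

Call:
{"name": "arm_command", "arguments": {"linear": [[0, 0, 0], [0, 0, 0], [0, 0, 0], [0, 0, 0], [0, 0, 0], [0, 0, 0], [0, 0, 0], [0, 0, 0]], "rot": [[0, 0, 0.0611], [0, 0, 0.1222], [0, 0, 0.1833], [0, 0, 0.2443], [0, 0, 0.3054], [0, 0, 0.3665], [0, 0, 0.4276], [0, 0, 0.4887]]}}

```text
clock: 14.53
ee_pos: [0.4945, -0.221, 0.1017]
tcp_rot: [-3.141, 0.001, 0.032]
force: [0.4, 1.5, 0.5]
width: 0.677
grip_force: 0.0
```

In the tool's units: 56 degrees is 0.4887.

Call:
{"name": "arm_command", "arguments": {"linear": [[0, 0, 0], [0, 0, 0], [0, 0, 0], [0, 0, 0], [0, 0, 0], [0, 0, 0], [0, 0, 0], [0, 0, 0]], "rot": [[0, 0, 0.0611], [0, 0, 0.1222], [0, 0, 0.1833], [0, 0, 0.2443], [0, 0, 0.3054], [0, 0, 0.3665], [0, 0, 0.4276], [0, 0, 0.4887]]}}

```text
clock: 15.2
ee_pos: [0.4945, -0.221, 0.1017]
tcp_rot: [3.141, 0.001, -0.946]
force: [0.0, -0.4, 0.1]
width: 0.68
grip_force: 0.0
```

In the tool's units: 40 degrees is 0.3491.

Call:
{"name": "arm_command", "arguments": {"linear": [[0, 0, 0], [0, 0, 0], [0, 0, 0], [0, 0, 0], [0, 0, 0], [0, 0, 0], [0, 0, 0], [0, 0, 0]], "rot": [[0, 0, 0.0611], [0, 0, 0.1222], [0, 0, 0.1833], [0, 0, 0.2443], [0, 0, 0.3054], [0, 0, 0.3491], [0, 0, 0.3491], [0, 0, 0.3491]]}}

```text
clock: 15.87
ee_pos: [0.4946, -0.221, 0.1017]
tcp_rot: [3.141, 0.0, -1.634]
force: [1.1, 0.2, 0.2]
width: 0.677
grip_force: 0.0
```

```bash
python3 - <<'E'
from h import *
to(.4946,-.2211,.102,-95)
o=r.observe(); w=snap('wrist','w6'); u,n,st=disc(w); print(u,n,st,wloc(w,o,u,.1291))
E
```

```text
t 15.87 pos [ 0.4946 -0.221   0.1017] rot [ 1.7997e+02  1.0000e-02 -9.3620e+01] j6 159.4 F [1.14 0.17 0.15] T [ 0.031 -0.013 -0.012] w 0.677 g 0.0
lin [ 0.0001 -0.     -0.0003] rotvec [0.  0.  1.4]
[282.34525661 298.80754277] 2572 [ 227  226  112  121 7250] [ 0.49379566 -0.22027851]
```

View pics/w6.png

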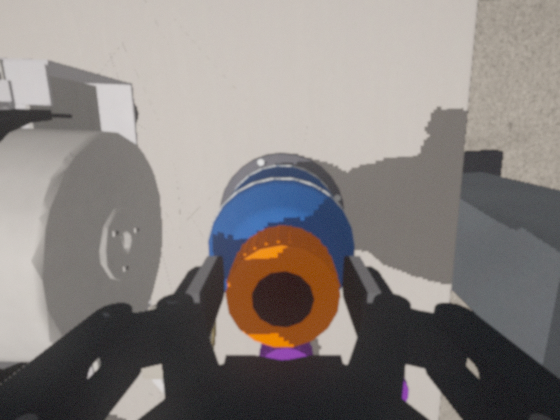

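The cap is centred (283,298 between fingers at 222 and 342) and sits at the same height relative to the gripper as before, so it climbed 5.3 mm with the hand. Regrip gently.

Call:
{"name": "arm_command", "arguments": {"linear": [[0, 0, 0], [0, 0, 0], [0, 0, 0], [0, 0, 0]], "rot": [[0, 0, 0], [0, 0, 0], [0, 0, 0], [0, 0, 0]], "claw": 0.575}}

```text
clock: 16.25
ee_pos: [0.4948, -0.2212, 0.1019]
tcp_rot: [-3.142, -0.0, -1.635]
force: [-0.6, 0.2, 0.8]
width: 0.572
grip_force: 0.0
```

Call:
{"name": "arm_command", "arguments": {"linear": [[0, 0, 0], [0, 0, 0], [0, 0, 0]], "rot": [[0, 0, 0], [0, 0, 0], [0, 0, 0]], "claw": 0.56}}

```text
clock: 16.5
ee_pos: [0.4947, -0.2212, 0.1019]
tcp_rot: [3.141, -0.0, -1.635]
force: [-0.2, -0.1, 0.3]
width: 0.562
grip_force: 8.5
```

Call:
{"name": "arm_command", "arguments": {"linear": [[0, 0, 0], [0, 0, 0], [0, 0, 0]], "rot": [[0, 0, 0], [0, 0, 0], [0, 0, 0]], "claw": 0.55}}

```text
clock: 16.75
ee_pos: [0.4948, -0.2212, 0.1019]
tcp_rot: [3.142, -0.0, -1.636]
force: [-0.9, 1.1, 0.7]
width: 0.554
grip_force: 25.1
```

Call:
{"name": "arm_command", "arguments": {"linear": [[0, 0, 0], [0, 0, 0], [0, 0, 0]], "rot": [[0, 0, 0], [0, 0, 0], [0, 0, 0]], "claw": 0.53}}

```text
clock: 17.0
ee_pos: [0.4948, -0.2212, 0.1019]
tcp_rot: [-3.142, -0.0, -1.636]
force: [-0.4, 0.4, 2.1]
width: 0.547
grip_force: 61.1
```

In the tool's units: -0.0007 m is -0.0009, -0.0006 m is -0.0008, -42 degrees is -0.3665.

Call:
{"name": "arm_command", "arguments": {"linear": [[0, 0, -0.0001], [0, 0, -0.0003], [0, 0, -0.0004], [0, 0, -0.0005], [0, 0, -0.0007], [0, 0, -0.0008], [0, 0, -0.0009], [0, 0, -0.0009]], "rot": [[0, 0, -0.0524], [0, 0, -0.1047], [0, 0, -0.1571], [0, 0, -0.2094], [0, 0, -0.2618], [0, 0, -0.3142], [0, 0, -0.3665], [0, 0, -0.3665]]}}

```text
clock: 17.67
ee_pos: [0.4951, -0.2213, 0.1027]
tcp_rot: [-3.141, -0.001, -0.898]
force: [0.7, 0.3, 0.9]
width: 0.546
grip_force: 61.1
```

In the tool's units: -0.0007 m is -0.0009, -0.0006 m is -0.0008, -42 degrees is -0.3665.

Call:
{"name": "arm_command", "arguments": {"linear": [[0, 0, -0.0001], [0, 0, -0.0003], [0, 0, -0.0004], [0, 0, -0.0005], [0, 0, -0.0007], [0, 0, -0.0008], [0, 0, -0.0009], [0, 0, -0.0009]], "rot": [[0, 0, -0.0524], [0, 0, -0.1047], [0, 0, -0.1571], [0, 0, -0.2094], [0, 0, -0.2618], [0, 0, -0.3142], [0, 0, -0.3665], [0, 0, -0.3665]]}}

```text
clock: 18.33
ee_pos: [0.495, -0.2212, 0.1034]
tcp_rot: [3.141, -0.0, -0.168]
force: [0.4, -0.3, 1.6]
width: 0.547
grip_force: 61.2
```

In the tool's units: -0.0007 m is -0.0009, -0.0006 m is -0.0008, -42 degrees is -0.3665.

Call:
{"name": "arm_command", "arguments": {"linear": [[0, 0, -0.0001], [0, 0, -0.0003], [0, 0, -0.0004], [0, 0, -0.0005], [0, 0, -0.0007], [0, 0, -0.0008], [0, 0, -0.0009], [0, 0, -0.0009]], "rot": [[0, 0, -0.0524], [0, 0, -0.1047], [0, 0, -0.1571], [0, 0, -0.2094], [0, 0, -0.2618], [0, 0, -0.3142], [0, 0, -0.3665], [0, 0, -0.3665]]}}

```text
clock: 19.0
ee_pos: [0.4949, -0.2212, 0.104]
tcp_rot: [3.141, -0.0, 0.562]
force: [0.4, 1.0, 1.8]
width: 0.544
grip_force: 61.2
```

In the tool's units: -0.0007 m is -0.0009, -0.0006 m is -0.0008, -42 degrees is -0.3665.

Call:
{"name": "arm_command", "arguments": {"linear": [[0, 0, -0.0001], [0, 0, -0.0003], [0, 0, -0.0004], [0, 0, -0.0005], [0, 0, -0.0007], [0, 0, -0.0008], [0, 0, -0.0009], [0, 0, -0.0009]], "rot": [[0, 0, -0.0524], [0, 0, -0.1047], [0, 0, -0.1571], [0, 0, -0.2094], [0, 0, -0.2618], [0, 0, -0.3142], [0, 0, -0.3665], [0, 0, -0.3665]]}}

```text
clock: 19.67
ee_pos: [0.4948, -0.2211, 0.1047]
tcp_rot: [3.142, -0.0, 1.294]
force: [-0.1, -0.4, 1.1]
width: 0.546
grip_force: 61.2
```

```bash
python3 -c "
from h import *
to(.4946,-.2212,.105,-95)"
```

```text
t 19.67 pos [ 0.4948 -0.2211  0.1047] rot [180.    -0.    74.14] j6 -8.4 F [-0.09 -0.35  1.09] T [ 0.074  0.    -0.003] w 0.546 g 61.210616865428165
lin [-0.0001 -0.0002 -0.0003] rotvec [ -0.   -0.  169.1]
```

In the tool's units: -0.0007 m is -0.0009, -0.0003 m is -0.0004, -42 degrees is -0.3665.

Call:
{"name": "arm_command", "arguments": {"linear": [[0, 0, -0.0001], [0, 0, -0.0003], [0, 0, -0.0004], [0, 0, -0.0005], [0, 0, -0.0007], [0, 0, -0.0008], [0, 0, -0.0009], [0, 0, -0.0009]], "rot": [[0, 0, -0.0524], [0, 0, -0.1047], [0, 0, -0.1571], [0, 0, -0.2094], [0, 0, -0.2618], [0, 0, -0.3142], [0, 0, -0.3665], [0, 0, -0.3665]]}}

```text
clock: 20.33
ee_pos: [0.4948, -0.2211, 0.1054]
tcp_rot: [-3.142, -0.0, 2.026]
force: [-0.1, 0.6, 0.6]
width: 0.545
grip_force: 61.2
```

In the tool's units: -0.0007 m is -0.0009, -0.0006 m is -0.0008, -42 degrees is -0.3665.

Call:
{"name": "arm_command", "arguments": {"linear": [[0, 0, -0.0001], [0, 0, -0.0003], [0, 0, -0.0004], [0, 0, -0.0005], [0, 0, -0.0007], [0, 0, -0.0008], [0, 0, -0.0009], [0, 0, -0.0009]], "rot": [[0, 0, -0.0524], [0, 0, -0.1047], [0, 0, -0.1571], [0, 0, -0.2094], [0, 0, -0.2618], [0, 0, -0.3142], [0, 0, -0.3665], [0, 0, -0.3665]]}}

```text
clock: 21.0
ee_pos: [0.4947, -0.2211, 0.106]
tcp_rot: [3.142, -0.0, 2.758]
force: [-0.1, -0.3, 0.3]
width: 0.548
grip_force: 61.3
```

Call:
{"name": "arm_command", "arguments": {"linear": [[0, 0, -0.0003], [0, 0, -0.0005], [0, 0, -0.0005]], "rot": [[0, 0, 0], [0, 0, 0], [0, 0, 0]]}}

```text
clock: 21.25
ee_pos: [0.4947, -0.2211, 0.1065]
tcp_rot: [3.142, -0.0, 2.758]
force: [-0.5, -0.2, 1.0]
width: 0.547
grip_force: 61.3
```

```bash
python3 -c "
from h import *
to(.4946,-.2212,.105,-95)"
```

```text
t 21.25 pos [ 0.4947 -0.2211  0.1065] rot [ 1.80e+02 -1.00e-02  1.58e+02] j6 -92.2 F [-0.49 -0.16  0.97] T [ 0.041 -0.003 -0.015] w 0.547 g 61.276695871929405
lin [ 0.0001 -0.0001  0.0015] rotvec [   0.   -0. -107.]
```

In the tool's units: -0.0007 m is -0.0009, -0.0001 m is -0.0001, -48 degrees is -0.4189.

Call:
{"name": "arm_command", "arguments": {"linear": [[0, 0, -0.0001], [0, 0, -0.0003], [0, 0, -0.0004], [0, 0, -0.0005], [0, 0, -0.0007], [0, 0, -0.0008], [0, 0, -0.0009], [0, 0, -0.0009]], "rot": [[0, 0, -0.0611], [0, 0, -0.1222], [0, 0, -0.1833], [0, 0, -0.2443], [0, 0, -0.3054], [0, 0, -0.3665], [0, 0, -0.4189], [0, 0, -0.4189]]}}

```text
clock: 21.92
ee_pos: [0.4947, -0.2211, 0.1071]
tcp_rot: [3.141, -0.0, -2.681]
force: [-0.6, -0.4, -0.4]
width: 0.545
grip_force: 61.4
```

In the tool's units: -0.0006 m is -0.0008, -0.0004 m is -0.0005, -18 degrees is -0.1571.

Call:
{"name": "arm_command", "arguments": {"linear": [[0, 0, -0.0003], [0, 0, -0.0005], [0, 0, -0.0008], [0, 0, -0.0008]], "rot": [[0, 0, -0.0524], [0, 0, -0.1047], [0, 0, -0.1571], [0, 0, -0.1571]]}}

```text
clock: 22.25
ee_pos: [0.4947, -0.2211, 0.1077]
tcp_rot: [3.141, -0.0, -2.37]
force: [0.8, 0.7, 0.3]
width: 0.544
grip_force: 61.4
```

In the tool's units: -0.0004 m is -0.0005, -0.0002 m is -0.0003.

Call:
{"name": "arm_command", "arguments": {"linear": [[0, 0, -0.0003], [0, 0, -0.0005], [0, 0, -0.0005]], "rot": [[0, 0, 0], [0, 0, 0], [0, 0, 0]]}}

```text
clock: 22.5
ee_pos: [0.4948, -0.2212, 0.1082]
tcp_rot: [3.142, -0.0, -2.373]
force: [0.4, -0.7, -0.5]
width: 0.545
grip_force: 61.4
```

In the tool's units: -0.0005 m is -0.0007, -0.0004 m is -0.0005.

Call:
{"name": "arm_command", "arguments": {"linear": [[0, 0, -0.0003], [0, 0, -0.0005], [0, 0, -0.0007], [0, 0, -0.0007]], "rot": [[0, 0, 0], [0, 0, 0], [0, 0, 0], [0, 0, 0]]}}

```text
clock: 22.83
ee_pos: [0.4948, -0.2212, 0.1087]
tcp_rot: [-3.142, 0.0, -2.369]
force: [-0.4, 0.2, -0.5]
width: 0.544
grip_force: 61.4
```

```bash
python3 - <<'E'
from h import *
to(.4946,-.2212,.105,-95)
a=load('d5'); b=snap('side','d7')
f=lambda s:cv2.resize(s['image'][205:295,220:310],(400,400),interpolation=3)
cv2.imwrite('pics/c7.png',np.hstack([f(a),f(b)])[...,::-1])
to(.4946,-.2212,.105,-95)
E
```

```text
t 22.83 pos [ 0.4948 -0.2212  0.1087] rot [-180.      0.   -135.75] j6 -158.5 F [-0.38  0.23 -0.54] T [ 0.039  0.007 -0.005] w 0.544 g 61.43190439193859
lin [0.0002 0.0001 0.0037] rotvec [ -0.    0.  -40.8]
t 22.88 pos [ 0.4948 -0.2211  0.1087] rot [-180.      0.   -135.74] j6 -158.5 F [ 0.4   0.   -0.23] T [-0.022 -0.025 -0.051] w 0.544 g 61.432614559162175
lin [0.0002 0.0001 0.0037] rotvec [ -0.   -0.  -40.7]
```

In the tool's units: -0.001 m is -0.0013, -0.0009 m is -0.0012.

Call:
{"name": "arm_command", "arguments": {"linear": [[0, 0, -0.0004], [0, 0, -0.0008], [0, 0, -0.0012], [0, 0, -0.0013], [0, 0, -0.0013]], "rot": [[0, 0, 0], [0, 0, 0], [0, 0, 0], [0, 0, 0], [0, 0, 0]]}}

```text
clock: 23.3
ee_pos: [0.4948, -0.2212, 0.1098]
tcp_rot: [-3.141, 0.0, -2.369]
force: [-0.0, -0.2, -1.0]
width: 0.54
grip_force: 61.4
```

In the tool's units: -0.002 m is -0.0027, -0.0015 m is -0.002.

Call:
{"name": "arm_command", "arguments": {"linear": [[0, 0, -0.0007], [0, 0, -0.0013], [0, 0, -0.002], [0, 0, -0.0027], [0, 0, -0.0027]], "rot": [[0, 0, 0], [0, 0, 0], [0, 0, 0], [0, 0, 0], [0, 0, 0]]}}

```text
clock: 23.72
ee_pos: [0.4949, -0.2212, 0.1118]
tcp_rot: [-3.141, 0.0, -2.369]
force: [0.4, -0.1, -1.0]
width: 0.545
grip_force: 61.4
```

It lifts free: the force is just the cap's weight. Lifting straight off.

In the tool's units: -0.045 m is -0.06, -0.04 m is -0.0533.

Call:
{"name": "arm_command", "arguments": {"linear": [[0, 0, -0.004], [0, 0, -0.0093], [0, 0, -0.016], [0, 0, -0.0253], [0, 0, -0.0347], [0, 0, -0.044], [0, 0, -0.0533], [0, 0, -0.06]], "rot": [[0, 0, 0], [0, 0, 0], [0, 0, 0], [0, 0, 0], [0, 0, 0], [0, 0, 0], [0, 0, 0], [0, 0, 0]]}}

```text
clock: 24.38
ee_pos: [0.4952, -0.2213, 0.1579]
tcp_rot: [-3.141, 0.0, -2.369]
force: [0.0, -0.4, -0.7]
width: 0.553
grip_force: 61.5
```

```bash
python3 - <<'E'
from h import *
to(.495,.150,.16,-105)
w=snap('wrist','w8')
E
```

```text
t 24.38 pos [ 0.4952 -0.2213  0.1579] rot [-1.7994e+02  2.0000e-02 -1.3572e+02] j6 -158.5 F [ 0.04 -0.38 -0.71] T [-0.006 -0.013 -0.02 ] w 0.553 g 61.45638939444325
lin [-0.2592  0.2659 -0.0023] rotvec [ -0.1   0.  -30.7]
```

View pics/w8.png

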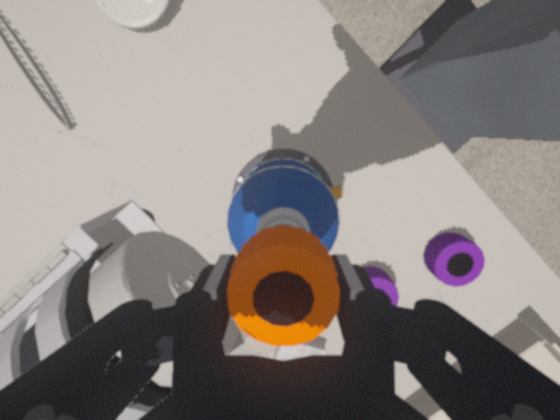

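The cap is held level between the fingers, with the bare steel neck visible at (283,220). The cap's rim is about at TCP height, so I carry it to the tray.

In the tool's units: 0.144 m is 0.192, -0.14 m is -0.1867.

Call:
{"name": "arm_command", "arguments": {"linear": [[-0.0093, 0.0093, 0], [-0.0293, 0.0293, 0], [-0.0547, 0.056, 0], [-0.08, 0.0827, 0], [-0.1067, 0.1093, 0], [-0.1333, 0.136, 0], [-0.16, 0.164, 0], [-0.1867, 0.192, 0]], "rot": [[0, 0, 0], [0, 0, 0], [0, 0, 0], [0, 0, 0], [0, 0, 0], [0, 0, 0], [0, 0, 0], [0, 0, 0]]}}

```text
clock: 25.1
ee_pos: [0.4937, -0.0184, 0.1563]
tcp_rot: [3.141, -0.0, -2.369]
force: [-0.2, -0.1, -1.4]
width: 0.542
grip_force: 61.5
```

In the tool's units: 0.122 m is 0.1627, -0.119 m is -0.1587.

Call:
{"name": "arm_command", "arguments": {"linear": [[-0.0267, 0.0267, 0], [-0.0533, 0.0547, 0], [-0.08, 0.0813, 0], [-0.1067, 0.1093, 0], [-0.1333, 0.136, 0], [-0.152, 0.1547, 0], [-0.1587, 0.1627, 0], [-0.1587, 0.1627, 0]], "rot": [[0, 0, 0], [0, 0, 0], [0, 0, 0], [0, 0, 0], [0, 0, 0], [0, 0, 0], [0, 0, 0], [0, 0, 0]]}}

```text
clock: 25.77
ee_pos: [0.4938, 0.1518, 0.1563]
tcp_rot: [3.141, -0.0, -2.366]
force: [-0.9, 0.7, 0.0]
width: 0.546
grip_force: 61.5
```

```bash
python3 - <<'E'
from h import *
to(.495,.150,.04,-135.7)
w=snap('wrist','w9'); 
s=snap('scene','s9'); d=snap('side','d9')
f=lambda q,u,v:cv2.resize(q['image'][v-60:v+60,u-60:u+60],(400,400),interpolation=3)
cv2.imwrite('pics/c9.png',np.hstack([f(s,229,175),f(d,250,165)])[...,::-1])
E
```

```text
t 25.77 pos [0.4938 0.1518 0.1563] rot [ 1.7997e+02 -3.0000e-02 -1.3558e+02] j6 -117.5 F [-0.86  0.75  0.02] T [-0.02  -0.011 -0.018] w 0.546 g 61.539606301666936
lin [ 0.0003 -0.0022  0.1163] rotvec [ 0.  -0.   0.1]
```

View pics/c9.png

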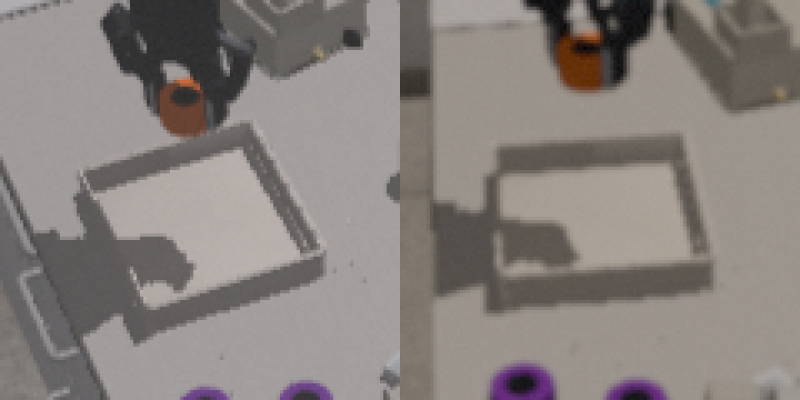

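The scene and side crops show the cap held upright above the tray, with the tray undisturbed. Descending.

In the tool's units: 0.13 m is 0.1733, 0.095 m is 0.1267.

Call:
{"name": "arm_command", "arguments": {"linear": [[0, 0, 0.02], [0, 0, 0.0467], [0, 0, 0.0733], [0, 0, 0.1], [0, 0, 0.1267], [0, 0, 0.1493], [0, 0, 0.1653], [0, 0, 0.1733]], "rot": [[0, 0, 0], [0, 0, 0], [0, 0, 0], [0, 0, 0], [0, 0, 0], [0, 0, 0], [0, 0, 0], [0, 0, 0]]}}

```text
clock: 26.58
ee_pos: [0.4935, 0.1485, 0.0251]
tcp_rot: [3.141, -0.002, -2.37]
force: [-0.6, 0.1, -0.3]
width: 0.542
grip_force: 61.5
```

In the tool's units: 0.018 m is 0.024, 0.0165 m is 0.022.

Call:
{"name": "arm_command", "arguments": {"linear": [[0, 0, 0.004], [0, 0, 0.008], [0, 0, 0.012], [0, 0, 0.016], [0, 0, 0.0193], [0, 0, 0.022], [0, 0, 0.024], [0, 0, 0.024]], "rot": [[0, 0, 0], [0, 0, 0], [0, 0, 0], [0, 0, 0], [0, 0, 0], [0, 0, 0], [0, 0, 0], [0, 0, 0]]}}

```text
clock: 27.25
ee_pos: [0.4944, 0.1501, 0.0085]
tcp_rot: [3.141, -0.0, -2.369]
force: [-0.0, -0.3, -0.4]
width: 0.55
grip_force: 61.5
```

```bash
python3 - <<'E'
from h import *
to(.495,.150,.004,-135.7)
E
```

```text
t 27.25 pos [0.4944 0.1501 0.0085] rot [ 1.7999e+02 -1.0000e-02 -1.3571e+02] j6 -117.6 F [-0.03 -0.33 -0.38] T [-0.03  -0.007  0.037] w 0.55 g 61.51745005467092
lin [-0.0004 -0.0005  0.0045] rotvec [ 0. -0. -0.]
```

Slow feel-down in half-millimetre steps.

In the tool's units: 0.002 m is 0.0027, 0.0005 m is 0.0007.

Call:
{"name": "arm_command", "arguments": {"linear": [[0, 0, 0.0007], [0, 0, 0.0013], [0, 0, 0.002], [0, 0, 0.0027], [0, 0, 0.0027]], "rot": [[0, 0, 0], [0, 0, 0], [0, 0, 0], [0, 0, 0], [0, 0, 0]]}}

```text
clock: 27.67
ee_pos: [0.4944, 0.1501, 0.0066]
tcp_rot: [3.142, -0.0, -2.369]
force: [0.5, -0.1, -0.8]
width: 0.547
grip_force: 61.5
```

In the tool's units: 0.001 m is 0.0013, 0.0009 m is 0.0012.

Call:
{"name": "arm_command", "arguments": {"linear": [[0, 0, 0.0004], [0, 0, 0.0008], [0, 0, 0.0012], [0, 0, 0.0013], [0, 0, 0.0013]], "rot": [[0, 0, 0], [0, 0, 0], [0, 0, 0], [0, 0, 0], [0, 0, 0]]}}

```text
clock: 28.08
ee_pos: [0.4945, 0.1501, 0.0057]
tcp_rot: [3.142, -0.0, -2.369]
force: [-0.3, -0.2, 0.0]
width: 0.547
grip_force: 61.5
```

In the tool's units: 0.0007 m is 0.0009, 0.0006 m is 0.0008.

Call:
{"name": "arm_command", "arguments": {"linear": [[0, 0, 0.0004], [0, 0, 0.0008], [0, 0, 0.0009], [0, 0, 0.0009]], "rot": [[0, 0, 0], [0, 0, 0], [0, 0, 0], [0, 0, 0]]}}

```text
clock: 28.42
ee_pos: [0.4945, 0.1501, 0.005]
tcp_rot: [3.142, -0.0, -2.369]
force: [-0.5, 0.1, -0.4]
width: 0.545
grip_force: 61.5
```

In the tool's units: 0.0005 m is 0.0007, 0.0003 m is 0.0004.

Call:
{"name": "arm_command", "arguments": {"linear": [[0, 0, 0.0004], [0, 0, 0.0007], [0, 0, 0.0007]], "rot": [[0, 0, 0], [0, 0, 0], [0, 0, 0]]}}

```text
clock: 28.67
ee_pos: [0.4944, 0.1501, 0.0044]
tcp_rot: [3.142, -0.0, -2.369]
force: [0.8, -0.3, 0.6]
width: 0.541
grip_force: 61.5
```

In the tool's units: 0.0004 m is 0.0005, 0.0002 m is 0.0003.

Call:
{"name": "arm_command", "arguments": {"linear": [[0, 0, 0.0003], [0, 0, 0.0005], [0, 0, 0.0005]], "rot": [[0, 0, 0], [0, 0, 0], [0, 0, 0]]}}

```text
clock: 28.92
ee_pos: [0.4945, 0.1501, 0.004]
tcp_rot: [3.142, -0.0, -2.369]
force: [-0.6, 0.5, -0.4]
width: 0.543
grip_force: 61.5
```

```bash
python3 - <<'E'
from h import *
to(.495,.150,.004,-135.7); d=snap('side','d10'); to(.495,.150,.004,-135.7)
E
```

```text
t 28.92 pos [0.4945 0.1501 0.004 ] rot [ 180.     -0.   -135.71] j6 -117.6 F [-0.57  0.51 -0.36] T [-0.08   0.014  0.04 ] w 0.543 g 61.51831528710318
lin [-0.0003 -0.0004  0.    ] rotvec [ 0. -0. -0.]
t 28.97 pos [0.4945 0.1501 0.0041] rot [-180.      0.   -135.72] j6 -117.6 F [-0.   0.5  0.1] T [-0.02   0.065 -0.023] w 0.546 g 61.51759123036754
lin [-0.0003 -0.0004  0.0001] rotvec [-0.  0. -0.]
```

In the tool's units: 0.0004 m is 0.0005, 0.0002 m is 0.0003.

Call:
{"name": "arm_command", "arguments": {"linear": [[0, 0, 0.0003], [0, 0, 0.0005], [0, 0, 0.0005]], "rot": [[0, 0, 0], [0, 0, 0], [0, 0, 0]]}}

```text
clock: 29.22
ee_pos: [0.4944, 0.1501, 0.0036]
tcp_rot: [3.142, -0.0, -2.369]
force: [-0.3, 0.1, 0.1]
width: 0.544
grip_force: 61.5
```

In the tool's units: 0.0004 m is 0.0005, 0.0002 m is 0.0003.

Call:
{"name": "arm_command", "arguments": {"linear": [[0, 0, 0.0003], [0, 0, 0.0005], [0, 0, 0.0005]], "rot": [[0, 0, 0], [0, 0, 0], [0, 0, 0]]}}

```text
clock: 29.47
ee_pos: [0.4945, 0.1501, 0.0033]
tcp_rot: [-3.142, -0.0, -2.369]
force: [0.1, 0.7, -0.4]
width: 0.542
grip_force: 61.5
```

In the tool's units: 0.0004 m is 0.0005, 0.0002 m is 0.0003.

Call:
{"name": "arm_command", "arguments": {"linear": [[0, 0, 0.0003], [0, 0, 0.0005], [0, 0, 0.0005]], "rot": [[0, 0, 0], [0, 0, 0], [0, 0, 0]]}}

```text
clock: 29.72
ee_pos: [0.4945, 0.1501, 0.0028]
tcp_rot: [3.142, -0.0, -2.369]
force: [-0.6, 1.0, -0.6]
width: 0.539
grip_force: 61.5
```

In the tool's units: 0.0004 m is 0.0005, 0.0002 m is 0.0003.

Call:
{"name": "arm_command", "arguments": {"linear": [[0, 0, 0.0003], [0, 0, 0.0005], [0, 0, 0.0005]], "rot": [[0, 0, 0], [0, 0, 0], [0, 0, 0]]}}

```text
clock: 29.97
ee_pos: [0.4944, 0.1501, 0.0024]
tcp_rot: [3.142, -0.0, -2.369]
force: [0.5, 0.1, -1.0]
width: 0.545
grip_force: 61.5
```

Call:
{"name": "arm_command", "arguments": {"linear": [[0, 0, 0.0003], [0, 0, 0.0005], [0, 0, 0.0005]], "rot": [[0, 0, 0], [0, 0, 0], [0, 0, 0]]}}

```text
clock: 30.22
ee_pos: [0.4945, 0.1501, 0.0021]
tcp_rot: [-3.142, 0.0, -2.369]
force: [0.2, -0.2, 0.8]
width: 0.542
grip_force: 61.7
```

Call:
{"name": "arm_command", "arguments": {"linear": [[0, 0, 0.0003], [0, 0, 0.0005], [0, 0, 0.0005]], "rot": [[0, 0, 0], [0, 0, 0], [0, 0, 0]]}}

```text
clock: 30.47
ee_pos: [0.4945, 0.1501, 0.002]
tcp_rot: [-3.142, 0.0, -2.369]
force: [-1.6, -0.2, 5.7]
width: 0.545
grip_force: 62.2
```

Contact felt (about 6 N). Releasing gradually.

Call:
{"name": "arm_command", "arguments": {"linear": [[0, 0, 0], [0, 0, 0], [0, 0, 0]], "rot": [[0, 0, 0], [0, 0, 0], [0, 0, 0]], "claw": 0.55}}

```text
clock: 30.72
ee_pos: [0.4945, 0.1502, 0.0019]
tcp_rot: [-3.142, 0.0, -2.369]
force: [-0.6, 1.1, 5.5]
width: 0.554
grip_force: 38.5
```

Call:
{"name": "arm_command", "arguments": {"linear": [[0, 0, 0], [0, 0, 0], [0, 0, 0]], "rot": [[0, 0, 0], [0, 0, 0], [0, 0, 0]], "claw": 0.58}}

```text
clock: 30.97
ee_pos: [0.4944, 0.1501, 0.0015]
tcp_rot: [3.142, -0.0, -2.369]
force: [-0.3, -0.0, -0.3]
width: 0.578
grip_force: 0.0
```

Call:
{"name": "arm_command", "arguments": {"linear": [[0, 0, 0], [0, 0, 0], [0, 0, 0], [0, 0, 0], [0, 0, 0]], "rot": [[0, 0, 0], [0, 0, 0], [0, 0, 0], [0, 0, 0], [0, 0, 0]], "claw": 0.8}}

```text
clock: 31.38
ee_pos: [0.4945, 0.1501, 0.0017]
tcp_rot: [3.142, -0.0, -2.369]
force: [0.4, 0.5, 0.1]
width: 0.801
grip_force: 0.0
```

In the tool's units: -0.12 m is -0.16, -0.1 m is -0.1333.

Call:
{"name": "arm_command", "arguments": {"linear": [[0, 0, -0.0053], [0, 0, -0.016], [0, 0, -0.0333], [0, 0, -0.06], [0, 0, -0.0933], [0, 0, -0.1333], [0, 0, -0.16], [0, 0, -0.16]], "rot": [[0, 0, 0], [0, 0, 0], [0, 0, 0], [0, 0, 0], [0, 0, 0], [0, 0, 0], [0, 0, 0], [0, 0, 0]]}}

```text
clock: 32.05
ee_pos: [0.4971, 0.1509, 0.1265]
tcp_rot: [-3.138, 0.006, -2.369]
force: [1.1, 0.7, -0.2]
width: 0.797
grip_force: 0.0
```

```bash
python3 - <<'E'
from h import *
o=r.observe(); w=snap('wrist','w11'); u,n,st=disc(w); print(u,n,st,wloc(w,o,u,.03))
to(.495,.150,.13,-135.7)
s=snap('scene','s11'); d=snap('side','d11')
for q in (s,d): u,n,st=disc(q); print(u,n,st,ray(q,*u,.03))
f=lambda q,u,v:cv2.resize(q['image'][v-60:v+60,u-60:u+60],(400,400),interpolation=3)
cv2.imwrite('pics/c11.png',np.hstack([f(s,229,175),cv2.resize(w['image'][:,70:490],(400,400))])[...,::-1])
E
```

```text
[285.19666667 211.895     ] 600 [ 257  183   58   56 1834] [0.4930898  0.15065356]
t 32.1 pos [0.4961 0.1506 0.1245] rot [-179.86    0.26 -135.71] j6 -117.6 F [-1.    0.66  0.52] T [-0.026  0.016  0.053] w 0.801 g 0.0
lin [ 0.0012  0.0003 -0.0055] rotvec [-0.1  0.3 -0. ]
[228.53846154 179.84615385] 26 [222 175  14  10  72] [0.49632659 0.15250186 0.03      ]
[248. 167.] 9 [242 163  15  12  97] [0.49217464 0.15026795 0.03      ]
```

View pics/c11.png

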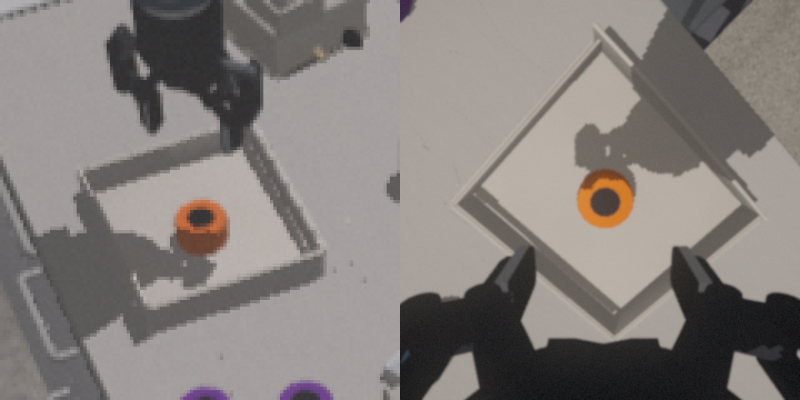

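The cap stands upright on the tray floor near its centre, at (0.493, 0.150). The gripper is clear at z ≈ 0.125, so I hand in the job.

```bash
python3 -c "
from h import *
print(job.job_done())"
```

```text
the job is handed in; nothing more can be done
None
```

I unscrewed the orange cap and set it upright near the middle of the white tray, then released it; the job was handed in at about 32 s with no verdict returned, and the last pictures show the cap standing and the gripper clear.

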